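# Clamp a seal stone in the carving bed, face up

### The job

Set up the seal stone for engraving: stand it on the wooden carving bed between the two jaws, flat carving face up and stepped knob down, near the middle of the jaws' width. Then push the sliding jaw along its rails until it carries the stone fully home against the fixed jaw and grips it upright, square and firmly enough that the clamp stays tight by itself when you let go, but do not bear down so hard that the stone could chip. Leave the other things on the table where they are.

Things in the scene. Friction and masses are not known exactly. Their poses are not given: they have to be found in the camera images.
- seal_stone: Grey-green stone bar, 80 mm long, lying on the plywood work board (top 5 mm above the table) in front of the bed, 0.16-0.32 kg. Flat carving face at one end; section 36x36 mm for 66 mm, then the knob: steps 30x30 (7 mm) and 24x24 (last 7 mm, flat end). Origin: on the centre line, 40 mm from either end (18 mm above the board now). x axis: from knob to carving face, now to the right; y, z: square to the sides, z up now.
- carving_bed: Seal-carving bed, fixed on the plywood work board: hardwood base 226 mm long (x -118 to +108), 84 mm wide (y), top 16 mm above its underside. Origin: on the underside, on its middle line; x: along the rails, from the sliding jaw (right) to the fixed jaw (left end); y: towards the robot; z up. Two brass rails 7 mm wide, 6 mm high run along it at y = -33 and +33 mm.
- fixed_jaw: Fixed jaw at the bed's left end: dark wood block 62 mm wide (y), 42 mm high, 32 mm thick, hard cork face. Origin: on the base's top under the middle of that face, which lies at x = +70 mm in the bed's frame and looks to -x. Axes as the bed's.
- sliding_jaw: Sliding jaw: dark wood block 60 mm wide (y), 42 mm high, 39 mm thick. Origin: on the base's top under the middle of its cork front face, which looks to the fixed jaw; axes as the bed's. Starts 75 to 100 mm from the fixed face, closes to 30 mm. Runs stiffly: about 6 N plus some drag moves it, and it stays where it is left. The cork gives 1 mm per 6 N, up to 2 mm.
- jaw_back (a point): Middle of the sliding jaw's flat upright back, 36 mm above the bed's underside, 39 mm behind its front; axes as the bed's; bare base behind it. Of the push here, what exceeds the 6 N of friction reaches the stone once it is home; up to 6 N of that stays when the push ends. 3 N must stay; over 20 N could chip the stone.
- seal_tin: Bystander: round lidded tin, 69 x 64 x 22 mm; origin under its middle.
- small_seal: Bystander: small square seal with a domed top, standing, 20 x 20 x 54 mm; origin under its middle.
- stapler: Bystander: small stapler, 24 x 95 x 37 mm; origin under its middle.

How it is judged (in metres and radians):
On the way:
1. the stone stands between the jaws, carving face up, let go, before it is clamped (angle between seal_stone's own x axis and vertical below 0.25 rad and z of seal_stone in the frame of carving_bed between 0.05 and 0.062 m and x of seal_stone in the frame of carving_bed between -0.012 and 0.058 m and y of seal_stone in the frame of carving_bed between -0.02 and 0.02 m and contact force between the fingers and seal_stone below 0.1 N and contact force between sliding_jaw and seal_stone below 0.5 N), for 0.2 s.
At the end, for the whole second after the job is handed in: The stone stands on the bed's base, carving face up within 0.06 rad of upright, its axis within 16 mm of the bed's middle line and its sides square to the jaws within 0.07 rad, home against the fixed jaw's face; both jaws press on it with more than 3 N, with the robot clear and the stone at rest (angle between seal_stone's own x axis and vertical below 0.06 rad and z of seal_stone in the frame of carving_bed between 0.052 and 0.06 m and x of seal_stone in the frame of carving_bed between 0.046 and 0.056 m and y of seal_stone in the frame of carving_bed between -0.016 and 0.016 m and (angle between the y axis of seal_stone and the y axis of carving_bed, either way round below 0.07 rad or angle between the z axis of seal_stone and the y axis of carving_bed, either way round below 0.07 rad) and contact force between each of sliding_jaw, fixed_jaw and seal_stone above 3 N and linear speed of seal_stone below 0.01 m/s); the robot touches nothing.
It fails at once if the stone is squeezed by the jaw with more than 20 N (contact force between sliding_jaw and seal_stone above 20 N).
It fails at once if a bystander (seal tin, small seal, stapler) is moved more than 15 mm (distance of any of seal_tin, small_seal, stapler from where it was at the start of the episode above 0.015 m).
It also fails if it takes over 59 s, if anything falls off the work surface, if the arm or the gripper's body presses on something with over 40 N, if the wrist force passes 120 N, or if a joint passes its speed limit or range.

### The arm

A 6-joint arm with a two-finger parallel gripper is mounted at the origin on a cart in front of the work surface, level with it; the furniture and walls round the work are solid. World frame = base frame: x ahead of the robot, y to its left, z up, the work surface at z = 0. Lengths are in mm, angles in rad, forces in N, time in s.
With the tool pointing down it reaches from about 300 to 825 mm from the base axis. Payload 5.4 kg.
Tool frame: the origin (TCP) lies between the finger pads; the fingertips stand 8 mm ahead of it and the grasp point (between the pads) lies 11 mm behind it; z points along the fingers, y is the line along which they close (so a half turn about z gives the same grasp; the last joint's range is limited). The gripper opens to 92 mm and grips with 3 to 60 N. Pads are 20 mm wide; open, the fingers measure 128 mm over their backs; the gripper's body (75 mm by 189 mm) begins 69 mm behind the grasp point.
Start: joints at [0.968, 0.158, 1.597, -0, 1.386, -0.21], TCP at [220.105, 531.187, 222.601] pointing down, gripper open.
Joint ranges: [-2.91, 2.91], [-0.94, 2.29], [0.18, 2.7], [-1.29, 4.43], [0.17, 2.64], [-3, 3]. Speed limits (rad/s): [2.57, 2.57, 3.14, 3.14, 3.14, 3.14].

### API

Orientations are given as a rotation vector (axis times angle).
In Python, from bench import env, cams gives the robot as it stands.
- The arm moves only by the shell command python3 -m pendant 'ROWS'. ROWS is JSON, a list of rows, each an object with "linear": the shift along the tool's x, y, z each as a share of 0.2 m, from -1 to 1, a list of three; "dr": the turn, a rotation vector about the tool's x, y, z each as a share of 90 degrees, from -1 to 1, a list of three; "fingers": the opening, from 0 (shut) to 1 (fully open). In form: [{"linear": [tx, ty, tz], "dr": [ax, ay, az], "fingers": fingers}, ...]. A call has 1 to 5 rows; each row is the pose to reach, as a shift and turn from the pose commanded when the call began, along the tool's axes at that moment; what a row does not reach only later rows make up. A row lasts 1/10 s, in which the tool goes at most 50 mm and 8.59 degrees, less where a joint would pass 70% of its speed; a pose out of reach is approached as far as the arm can. A call with a number of a shift or a turn outside -1 to 1 is refused whole. A call with a gripper value outside its range is refused whole. The fingers move at their own pace and stop on an object; the grip force is fixed at half the most. Time passes only in rows, so rows that repeat a pose let the fingers close. It gives the time, the measured TCP pose, the force, the opening and the grip force at its end, in the units of the state.
- env.sense(): the state, without advancing time (a new reading comes with each control period).
- cams.grab_frame(name): name is "side" or "top"; returns (picture, depth): 400x640x3 uint8, blue, green, red; 400x640 float32, mm along the optical axis (not along the pixel's ray), 0 where there is no reading.
- cams.calibration(name): a dict with "mtx" (3x3 intrinsics, pixels), "k1" (the pictures are not rectified: a ray, as slopes to the right and down, at radius r is drawn at 1 + k1 r^2 times it, then the intrinsics apply), "eye" and "attitude" of the camera in the world. Camera axes: x right, y down, z forward; pixel columns grow to the right and rows downward; lengths in mm; the calibration is good to about 2 mm. A picture is of the moment at which its call begins. calibration takes no time and is no camera call.
- env.sign_off(): hands the job in; it is judged then, once.
The state is a dict: "t": time; "joint_positions": joint angles; "qd": joint speeds; "tau": joint torques, N m; "eef_pos": TCP position; "tcp_rot": TCP orientation; "ft_force": force on the tool from outside, world axes, zero at the start; "moment": the same for the moment, N m; "gripper_width": finger opening in mm; "grip_force": force on a finger pad.
Only numpy, scipy, OpenCV 4.12 (cv2) and the standard library are available. Lean on these libraries where they do the work, as an engineer would, in place of code of your own. Each camera call takes 0.05 s, during which the arm holds its last target. There are 200 camera calls.

## Working session

There is one attempt and no reset: what is moved stays moved. The work goes in short steps, Python scripts to look and compute and a shell command to move; the robot and the scene stay as the last step left them, time stands still between calls to the robot, and variables do not carry over. Pictures are saved under pics/ and viewed, at most 10 in all, crops included, and the job is handed in when it is done.

```bash
ls; mkdir -p pics
cat > h.py <<'E'
import numpy as np, cv2
from scipy.spatial.transform import Rotation as R
from bench import env, cams
def att(c):
    a=np.array(c["attitude"],float)
    return a if a.shape==(3,3) else R.from_rotvec(a).as_matrix()
def rays(name,uv):
    c=cams.calibration(name);K=np.array(c["mtx"],float)
    uv=np.atleast_2d(uv).astype(float)
    d=np.c_[(uv[:,0]-K[0,2])/K[0,0],(uv[:,1]-K[1,2])/K[1,1]]
    s=d.copy()
    for _ in range(20): s=d/(1+c["k1"]*(s**2).sum(1,keepdims=True))
    return np.array(c["eye"],float),np.c_[s,np.ones(len(s))],att(c)
def onplane(name,uv,z):
    e,s,A=rays(name,uv);w=s@A.T
    return e+w*((z-e[2])/w[:,2])[:,None]
def cloud(name,depth):
    v,u=np.mgrid[0:400,0:640]
    e,s,A=rays(name,np.c_[u.ravel(),v.ravel()])
    return (e+(s*depth.reshape(-1,1))@A.T).reshape(400,640,3)
E
python3 - <<'E'
from h import *
for n in("side","top"):
    p,d=cams.grab_frame(n);cv2.imwrite(f"pics/{n}0.png",p);np.save(f"{n}0.npy",d)
    c=cams.calibration(n);print(c)
s=env.sense();print(s)
E
```

```text
pics
{'mtx': array([[382.22650878,   0.        , 321.80230376],
       [  0.        , 382.22650878, 196.38844574],
       [  0.        ,   0.        ,   1.        ]]), 'k1': -0.03792011011026269, 'eye': array([  58.17701271, -787.3806957 ,  559.52487837]), 'attitude': array([-2.01358439,  0.5124096 , -0.32825777])}
{'mtx': array([[442.00509491,   0.        , 325.63490426],
       [  0.        , 442.00509491, 203.64015564],
       [  0.        ,   0.        ,   1.        ]]), 'k1': -0.04146430725555075, 'eye': array([ 398.98633457,   33.87750647, 1437.19316104]), 'attitude': array([-2.17894533,  2.181104  , -0.11150453])}
{'t': 0.1, 'joint_positions': array([ 9.67957059e-01,  1.58988454e-01,  1.59813653e+00, -2.51420118e-05,
        1.38623178e+00, -2.10123654e-01]), 'qd': array([ 2.70006071e-03, -6.96532069e-05, -3.25403705e-03, -1.51662664e-04,
        1.78912394e-03, -2.86792354e-04]), 'tau': array([ 1.82616868e-04, -3.86500204e+01, -3.22961640e+01,  7.03705125e-02,
        3.39251105e-02, -6.74758007e-05]), 'eef_pos': array([219.75536503, 530.72286524, 221.7008899 ]), 'tcp_rot': array([-6.12780796e-01, -3.08056133e+00,  2.56006307e-03]), 'ft_force': array([-0.80565789,  0.0442133 , -0.00611681]), 'moment': array([ 0.08876743, -0.02974586,  0.02049343]), 'grip_force': 0.0, 'gripper_width': 91.97232204835875}
```

View pics/top0.png

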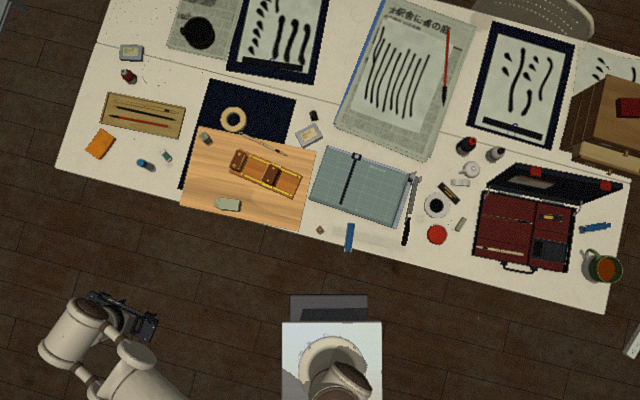

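View pics/side0.png

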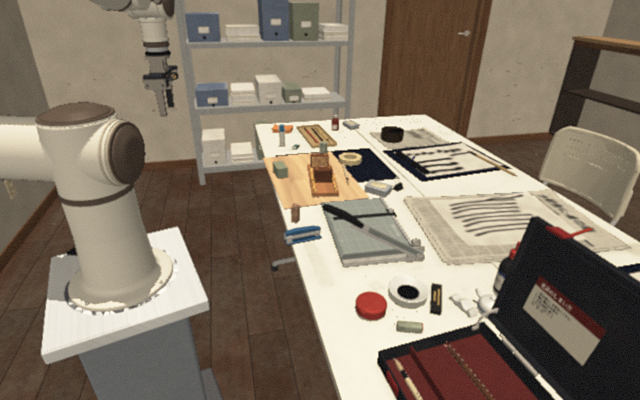

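The top view shows the stone at about (228,204). The bed runs from the fixed jaw (238,162) to the free end (300,185), with the sliding jaw near (262,172). The small seal is at (320,230), the stapler at (349,237) and the tin at (437,235). I'll zoom in on the bed.

Run:
```python
from h import *
p=cv2.imread("pics/top0.png");d=np.load("top0.npy")
cv2.imwrite("pics/crop0.png",cv2.resize(p[120:240,170:330],None,fx=5,fy=5,interpolation=cv2.INTER_NEAREST))
W=cloud("top",d);np.save("W0.npy",W)
for u,v in[(228,204),(238,162),(262,172),(285,180),(200,215),(290,210),(205,138)]: print(u,v,W[v,u].round(1))
```

```text
228 204 [525.3 327.2  43.9]
238 162 [656.2 294.1  63.9]
262 172 [631.3 223.9  21. ]
285 180 [604.8 149.1  23.3]
200 215 [ 538.6  616.1 -689.9]
290 210 [509.1 133.6   5.1]
205 138 [734.6 401.6  58.7]
```

View pics/crop0.png

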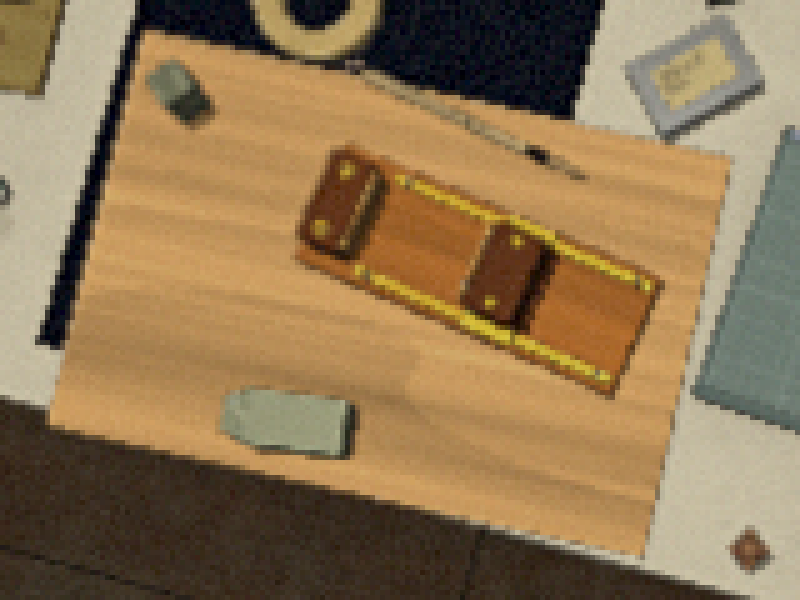

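The stone lies with its knob to the left and its face to the right. The fixed jaw is at crop (340,200) and the sliding jaw at crop (508,270). Next I'll measure the stone and the bed from masks.

Run:
```python
from h import *
p=cv2.imread("pics/top0.png");W=np.load("W0.npy");hsv=cv2.cvtColor(p,cv2.COLOR_BGR2HSV)
def comps(m,z,amin,name):
    n,l,s,c=cv2.connectedComponentsWithStats(m.astype(np.uint8))
    for i in range(1,n):
        if s[i,4]<amin: continue
        v,u=np.nonzero(l==i)
        X=onplane("top",np.c_[u,v],z)[:,:2]
        r=cv2.minAreaRect(X.astype(np.float32))
        b=cv2.boxPoints(r)
        print(name,s[i,4],"px",c[i].round(),"mean",X.mean(0).round(1),"ctr",np.round(r[0],1),"size",np.round(r[1],1),"ang",round(r[2],2),"z",np.median(W[v,u,2]).round(1))
roi=np.zeros((400,640),bool);roi[140:235,180:318]=1
h,s,v=[hsv[...,i].astype(int) for i in range(3)]
print("hsv",hsv[204,228],hsv[160,240],hsv[173,270],hsv[185,262],hsv[180,285])
g=roi&(h>25)&(h<90)&(s<80)&(v>60)&(W[...,2]<70)
comps(g,41,60,"stone")
comps(g&(v>130),41,60,"stonetop")
comps(roi&(W[...,2]>50)&(W[...,2]<75),63,30,"jaws")
comps(roi&(h>=24)&(h<=34)&(s>150)&(v>120),27,15,"rails")
base=roi&(h<34)&(s>165)
comps(base,21,60,"base")
```

```text
hsv [ 33  58 155] [ 12 179 101] [ 10 180  95] [ 20 185 143] [ 14 197 159]
stone 153 px [314. 190.] mean [568.6  54.5] ctr [581.5  59.9] size [93.  28.6] ang 0.02 z 14.0
stone 257 px [227. 204.] mean [525.8 330.5] ctr [525.9 332. ] size [77.5 34.6] ang 81.83 z 39.8
stonetop 235 px [227. 204.] mean [526.8 332.2] ctr [527.1 333.6] size [73.9 33.1] ang 82.86 z 39.9
jaws 212 px [237. 160.] mean [663.8 297.6] ctr [663.6 297.3] size [35.1 62.4] ang 66.77 z 62.1
jaws 240 px [270. 174.] mean [618.9 194.3] ctr [618.8 194.3] size [40.5 60.5] ang 66.37 z 62.3
rails 15 px [277. 166.] mean [650.6 175.6] ctr [651.  175.9] size [35.1  5.6] ang 60.06 z 31.4
rails 18 px [289. 172.] mean [629. 135.] ctr [629.2 134.9] size [46.3  4.2] ang 67.19 z 26.7
rails 24 px [267. 185.] mean [587.8 207.7] ctr [587.4 206.8] size [31.9  7.2] ang 63.36 z 32.1
rails 23 px [281. 191.] mean [569.2 162.3] ctr [569.5 162.6] size [52.   4.6] ang 65.95 z 25.7
base 1641 px [266. 174.] mean [626.4 212.5] ctr [628.1 215.4] size [229.3  82.6] ang 66.29 z 23.1
```

```bash
cat >> h.py <<'E'
def down(h,tilt=0):  # x-axis heading h deg, tilt deg about tool y
    a=np.radians(h);x=np.array([np.cos(a),np.sin(a),0]);z=np.array([0,0,-1.]);y=np.cross(z,x)
    return R.from_matrix(np.c_[x,y,z])*R.from_euler('y',tilt,degrees=True)
def go(tcp,Rt,lab=""):
    s=env.sense();R0=R.from_rotvec(s["tcp_rot"])
    l=R0.inv().apply(np.array(tcp)-s["eef_pos"])/200;dr=(R0.inv()*Rt).as_rotvec()/(np.pi/2)
    print(lab,"lin",l.round(3),"dr",dr.round(3),"now",s["eef_pos"].round(1),"j",s["joint_positions"].round(2),"t",round(s["t"],1),"F",s["ft_force"].round(1),"w",round(s["gripper_width"],1),round(s["grip_force"],1))
Rp=down(82.5,25);P=np.array([524.2,312.8,21.0])
bx=np.array([.399,.917,0]);by=np.array([-.917,.399,0]);B0=np.array([629.4,218.5,5])
E
python3 -c "
from h import *
zp=Rp.apply([0,0,1]);go(P-100*zp,Rp);print(zp)"
```

```text
lin [-1.878 -0.627  0.551] dr [-0.183  0.237  0.819] now [219.8 530.7 221.7] j [ 0.97  0.16  1.6  -0.    1.39 -0.21] t 0.1 F [-0.8  0.  -0. ] w 92.0 0.0
[ 0.05516275  0.4190027  -0.90630779]
```

```bash
python3 -m pendant '[{"linear":[-0.95,-0.3,0],"dr":[0,0,0.4],"fingers":1},{"linear":[-0.95,-0.3,0],"dr":[0,0,0.4],"fingers":1},{"linear":[-0.95,-0.3,0],"dr":[0,0,0.4],"fingers":1},{"linear":[-0.95,-0.3,0],"dr":[0,0,0.4],"fingers":1},{"linear":[-0.95,-0.3,0],"dr":[0,0,0.4],"fingers":1}]'
python3 -c "
from h import *
zp=Rp.apply([0,0,1]);go(P-100*zp,Rp)"
```

```text
t: 0.6
eef_pos: [376.5, 399.4, 222.2]
tcp_rot: [1.548, 2.732, -0.002]
ft_force: [-0.6, 1.3, 0.8]
gripper_width: 91.9
grip_force: 0.0
 lin [-0.915  0.28   0.555] dr [-0.093  0.268  0.42 ] now [376.5 399.4 222.2] j [ 0.6   0.09  1.67 -0.    1.38  0.06] t 0.6 F [-0.6  1.3  0.8] w 91.9 0.0
```

```bash
python3 -m pendant '[{"linear":[-0.7,0.15,0],"dr":[0,0.27,0.4],"fingers":1},{"linear":[-0.7,0.15,0],"dr":[0,0.27,0.4],"fingers":1},{"linear":[-0.7,0.15,0],"dr":[0,0.27,0.4],"fingers":1},{"linear":[-0.7,0.15,0],"dr":[0,0.27,0.4],"fingers":1},{"linear":[-0.7,0.15,0],"dr":[0,0.27,0.4],"fingers":1}]' >/dev/null
python3 -m pendant '[{"linear":[0,0,0],"dr":[0,0,0],"fingers":1},{"linear":[0,0,0],"dr":[0,0,0],"fingers":1}]'
python3 -c "
from h import *
zp=Rp.apply([0,0,1]);go(P-100*zp,Rp)"
```

```text
t: 1.3
eef_pos: [470.9, 299.5, 222.3]
tcp_rot: [-2.033, -1.88, -0.281]
ft_force: [0.6, 0.3, -0.1]
gripper_width: 91.8
grip_force: 0.0
 lin [-0.319  0.313  0.429] dr [-0.092  0.03   0.013] now [470.9 299.5 222.3] j [0.11 0.07 1.75 0.41 1.39 0.1 ] t 1.3 F [ 0.6  0.3 -0.1] w 91.8 0.0
```

```bash
cat >> h.py <<'E'
def Rj(j): 
    E=R.from_euler
    return E('z',j[0])*E('y',j[1]+j[2])*E('z',j[3])*E('y',j[4])*E('z',j[5]+np.pi/2)
def wrist(Rt,j1,a): # ZYZ solutions
    M=(R.from_euler('zy',[0,0])*(R.from_euler('z',j1)*R.from_euler('y',a)).inv()*Rt*R.from_euler('z',-np.pi/2)).as_matrix()
    j5=np.arccos(M[2,2]);return np.array([np.arctan2(M[1,2],M[0,2]),j5,np.arctan2(M[2,1],-M[2,0])])
E
python3 - <<'E'
from h import *
s=env.sense();j=s["joint_positions"];print((Rj(j).inv()*R.from_rotvec(s["tcp_rot"])).magnitude(), wrist(R.from_rotvec(s["tcp_rot"]),j[0],j[1]+j[2]),j[3:])
for a in(95,110,125):
  for n,Rf,j1 in(("bx,-x",down(246.5,-65),5),("bx,+x",down(66.5,65),5),("-by,-x",down(156.5,-65),35),("-by,+x",down(-23.5,65),35)):
    print(a,n,wrist(Rf,np.radians(j1),np.radians(a)).round(2))
print("pick alt",wrist(down(-97.5,-25),.15,1.85))
E
```

```text
1.1295700899707568e-15 [0.41482692 1.3948559  0.10278426] [0.41482692 1.3948559  0.10278426]
95 bx,-x [ 1.12  1.08 -3.  ]
95 bx,+x [1.12 1.08 0.14]
95 -by,-x [-1.11  1.04 -0.16]
95 -by,+x [-1.11  1.04  2.98]
110 bx,-x [1.27 0.99 3.  ]
110 bx,+x [ 1.27  0.99 -0.14]
110 -by,-x [-1.28  0.94  0.13]
110 -by,+x [-1.28  0.94 -3.01]
125 bx,-x [1.45 0.93 2.68]
125 bx,+x [ 1.45  0.93 -0.46]
125 -by,-x [-1.47  0.89  0.45]
125 -by,+x [-1.47  0.89 -2.69]
pick alt [ 0.4507807   1.19996436 -3.00701907]
```

Run:
```python
from h import *
for t in(35,45):
 print("pick",t,wrist(down(82.5,t),.1,1.82).round(2))
 for j1 in(30,36):
  for a in(95,105,115):
    print(t,j1,a,wrist(down(156.5,-90+t),np.radians(j1),np.radians(a)).round(2))
```

```text
pick 35 [0.63 1.24 0.04]
35 30 95 [-0.89  1.01 -0.32]
35 30 105 [-0.99  0.9  -0.15]
35 30 115 [-1.13  0.82  0.05]
35 36 95 [-0.92  1.09 -0.25]
35 36 105 [-1.01  0.99 -0.08]
35 36 115 [-1.12  0.9   0.11]
pick 45 [ 0.82  1.23 -0.02]
45 30 95 [-0.71  1.07 -0.42]
45 30 105 [-0.78  0.94 -0.28]
45 30 115 [-0.89  0.82 -0.11]
45 36 95 [-0.74  1.14 -0.33]
45 36 105 [-0.8   1.01 -0.19]
45 36 115 [-0.89  0.9  -0.03]
```

```bash
cat >> h.py <<'E'
Rp=down(82.5,40);zp=Rp.apply([0,0,1]);G=np.array([523.7,309.2,31]);P=G+11*zp
E
python3 -c "
from h import *
go(P-80*zp,Rp)"
```

```text
lin [-0.398  0.328  0.546] dr [-0.094  0.197  0.001] now [470.9 299.5 222.3] j [0.11 0.07 1.75 0.41 1.39 0.1 ] t 1.3 F [ 0.6  0.3 -0.1] w 91.8 0.0
```

```bash
python3 -m pendant '[{"linear":[-0.4,0.33,0.54],"dr":[-0.094,0.197,0],"fingers":1},{"linear":[-0.4,0.33,0.54],"dr":[-0.094,0.197,0],"fingers":1},{"linear":[-0.4,0.33,0.54],"dr":[-0.094,0.197,0],"fingers":1},{"linear":[-0.4,0.33,0.54],"dr":[-0.094,0.197,0],"fingers":1},{"linear":[-0.4,0.33,0.54],"dr":[-0.094,0.197,0],"fingers":1}]' >/dev/null
python3 -m pendant '[{"linear":[0,0,0],"dr":[0,0,0],"fingers":1},{"linear":[0,0,0],"dr":[0,0,0],"fingers":1}]'
python3 - <<'E'
from h import *
go(P-80*zp,Rp,"pre");go(P,Rp,"pick")
for n in("top","side"):
    p,d=cams.grab_frame(n);cv2.imwrite(f"pics/{n}1.png",p);np.save(f"{n}1.npy",d)
a=cv2.resize(cv2.imread("pics/top1.png")[140:230,190:310],(600,450));b=cv2.resize(cv2.imread("pics/side1.png")[110:220,230:370],None,fx=5,fy=5)
cv2.imwrite("pics/s1.png",b)
E
```

```text
t: 2.0
eef_pos: [520.8, 265.4, 88.7]
tcp_rot: [-1.946, -1.714, -0.718]
ft_force: [-0.3, -0.6, 0.0]
gripper_width: 91.9
grip_force: 0.0
pre lin [-0.018 -0.014  0.017] dr [ 0.003 -0.001  0.004] now [520.8 265.4  88.7] j [-0.11  0.24  1.96  0.81  1.09 -0.43] t 2.0 F [-0.3 -0.6  0. ] w 91.9 0.0
pick lin [-0.018 -0.016  0.417] dr [ 0.003 -0.001  0.004] now [520.8 265.4  88.7] j [-0.11  0.24  1.96  0.81  1.09 -0.43] t 2.0 F [-0.3 -0.6  0. ] w 91.9 0.0
```

View pics/s1.png

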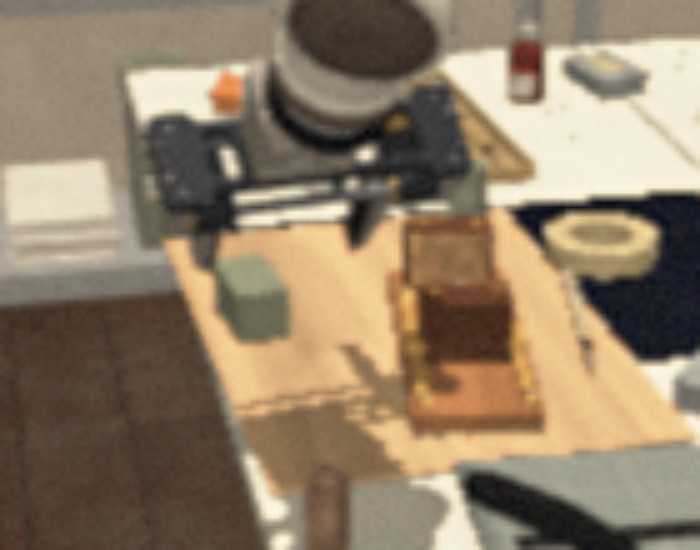

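The side view shows the stone's carving face at crop (262,315), which is full-frame (282,173). The open fingers are above and behind it. Quick check of the stone in this view.

Run:
```python
from h import *
p=cv2.imread("pics/side1.png");hsv=cv2.cvtColor(p,cv2.COLOR_BGR2HSV).astype(int)
print("face mid",onplane("side",[(282.4,173)],23).round(1))
m=((hsv[...,0]>35)&(hsv[...,0]<90)&(hsv[...,1]>25));m[:,:270]=0;m[:,292:]=0;m[:155]=0;m[182:]=0
c,_=cv2.findContours(m.astype(np.uint8),cv2.RETR_EXTERNAL,cv2.CHAIN_APPROX_NONE);c=max(c,key=cv2.contourArea)
h=cv2.approxPolyDP(cv2.convexHull(c),2,True).reshape(-1,2);print(h.tolist())
for q in h: print(q,onplane("side",[q],41)[0].round(1),onplane("side",[q],5)[0].round(1))
```

```text
face mid [[517.2 292.7  23. ]]
[[281, 175]]
[281 175] [491.6 244.4  41. ] [521.7 316.1   5. ]
```

```bash
python3 -m pendant '[{"linear":[-0.018,-0.01,0.2],"dr":[0,0,0],"fingers":1},{"linear":[-0.018,-0.01,0.3],"dr":[0,0,0],"fingers":1},{"linear":[-0.018,-0.01,0.415],"dr":[0,0,0],"fingers":1},{"linear":[-0.018,-0.01,0.415],"dr":[0,0,0],"fingers":1},{"linear":[-0.018,-0.01,0.415],"dr":[0,0,0],"fingers":1}]'
python3 -m pendant '[{"linear":[0,0,0],"dr":[0,0,0],"fingers":0},{"linear":[0,0,0],"dr":[0,0,0],"fingers":0},{"linear":[0,0,0],"dr":[0,0,0],"fingers":0},{"linear":[0,0,0],"dr":[0,0,0],"fingers":0},{"linear":[0,0,0],"dr":[0,0,0],"fingers":0}]'
python3 -m pendant '[{"linear":[0,0,0],"dr":[0,0,0],"fingers":0},{"linear":[0,0,0],"dr":[0,0,0],"fingers":0},{"linear":[0,0,0],"dr":[0,0,0],"fingers":0},{"linear":[0,0,0],"dr":[0,0,0],"fingers":0},{"linear":[0,0,0],"dr":[0,0,0],"fingers":0}]'
python3 -c "
from h import *
go(P,Rp)"
```

```text
t: 2.6
eef_pos: [523.9, 315.1, 20.2]
tcp_rot: [-1.948, -1.709, -0.713]
ft_force: [0.1, 0.3, -0.0]
gripper_width: 91.6
grip_force: 0.0
t: 3.1
eef_pos: [523.7, 314.6, 19.3]
tcp_rot: [-1.949, -1.707, -0.712]
ft_force: [-0.1, -0.2, -1.1]
gripper_width: 53.8
grip_force: 0.0
t: 3.6
eef_pos: [523.5, 314.8, 19.1]
tcp_rot: [-1.949, -1.707, -0.712]
ft_force: [0.0, 0.9, -0.2]
gripper_width: 35.9
grip_force: 30.0
 lin [ 0.017  0.004 -0.008] dr [ 0.001 -0.001 -0.001] now [523.5 314.8  19.1] j [-0.01  0.41  1.93  0.91  0.95 -0.48] t 3.6 F [ 0.   0.9 -0.2] w 35.9 30.0
```

```bash
python3 -m pendant '[{"linear":[0.48,0,-0.575],"dr":[0,0,0],"fingers":0},{"linear":[0.48,0,-0.575],"dr":[0,0,0],"fingers":0},{"linear":[0.48,0,-0.575],"dr":[0,0,0],"fingers":0},{"linear":[0.48,0,-0.575],"dr":[0,0,0],"fingers":0},{"linear":[0.48,0,-0.575],"dr":[0,0,0],"fingers":0}]'
cat >> h.py <<'E'
C=Rp.inv().apply(np.array([527,334,23])-[523.5,314.8,19.1]);C[1]=0
Rf=down(156.5,-50);T=B0+32*bx+[0,0,56];PL=T-Rf.apply(C)
E
python3 -c "
from h import *
print(C,PL);go(PL+[0,0,90],Rf);go(PL+[0,0,90],down(156.5,40),'yawonly')"
```

```text
t: 4.1
eef_pos: [523.6, 314.0, 169.4]
tcp_rot: [-1.949, -1.709, -0.713]
ft_force: [0.5, 0.5, -2.8]
gripper_width: 35.5
grip_force: 30.0
[17.43905658  0.          9.54201751] [645.74453429 246.28887863  80.49258301]
 lin [-0.193  0.65  -0.167] dr [-0.076 -0.845 -0.899] now [523.6 314.  169.4] j [-0.01  0.13  1.9   0.77  1.15 -0.22] t 4.1 F [ 0.5  0.5 -2.8] w 35.5 30.0
yawonly lin [-0.193  0.65  -0.167] dr [ 0.531  0.001 -0.629] now [523.6 314.  169.4] j [-0.01  0.13  1.9   0.77  1.15 -0.22] t 4.1 F [ 0.5  0.5 -2.8] w 35.5 30.0
```

```bash
python3 -m pendant '[{"linear":[-0.1,0.3,-0.1],"dr":[-0.03,-0.32,-0.34],"fingers":0},{"linear":[-0.1,0.3,-0.1],"dr":[-0.03,-0.32,-0.34],"fingers":0},{"linear":[-0.1,0.3,-0.1],"dr":[-0.03,-0.32,-0.34],"fingers":0},{"linear":[-0.1,0.3,-0.1],"dr":[-0.03,-0.32,-0.34],"fingers":0},{"linear":[-0.1,0.3,-0.1],"dr":[-0.03,-0.32,-0.34],"fingers":0}]'
python3 -c "
from h import *
go(PL+[0,0,90],Rf)"
```

```text
t: 4.6
eef_pos: [577.6, 277.9, 168.1]
tcp_rot: [1.748, 2.513, 0.425]
ft_force: [0.3, 0.5, -3.3]
gripper_width: 35.5
grip_force: 30.0
 lin [-0.268  0.262  0.025] dr [-0.05  -0.525 -0.556] now [577.6 277.9 168.1] j [ 0.18  0.18  1.71  0.18  1.03 -0.25] t 4.6 F [ 0.3  0.5 -3.3] w 35.5 30.0
```

```bash
python3 -m pendant '[{"linear":[-0.15,0.15,0],"dr":[-0.03,-0.32,-0.34],"fingers":0},{"linear":[-0.15,0.15,0],"dr":[-0.03,-0.32,-0.34],"fingers":0},{"linear":[-0.15,0.15,0],"dr":[-0.03,-0.32,-0.34],"fingers":0},{"linear":[-0.15,0.15,0],"dr":[-0.03,-0.32,-0.34],"fingers":0},{"linear":[-0.15,0.15,0],"dr":[-0.03,-0.32,-0.34],"fingers":0}]'
python3 -c "
from h import *
go(PL+[0,0,90],Rf)"
```

```text
t: 5.1
eef_pos: [615.1, 260.0, 171.4]
tcp_rot: [0.937, 2.415, 0.003]
ft_force: [-0.1, -0.1, -2.0]
gripper_width: 35.6
grip_force: 30.0
 lin [-0.134  0.043  0.092] dr [-0.02  -0.206 -0.215] now [615.1 260.  171.4] j [ 0.39  0.22  1.73 -0.5   0.84 -0.17] t 5.1 F [-0.1 -0.1 -2. ] w 35.6 30.0
```

```bash
python3 -m pendant '[{"linear":[-0.12,0.04,0.08],"dr":[-0.02,-0.2,-0.21],"fingers":0},{"linear":[-0.12,0.04,0.08],"dr":[-0.02,-0.2,-0.21],"fingers":0},{"linear":[-0.12,0.04,0.08],"dr":[-0.02,-0.2,-0.21],"fingers":0},{"linear":[-0.12,0.04,0.08],"dr":[-0.02,-0.2,-0.21],"fingers":0},{"linear":[-0.12,0.04,0.08],"dr":[-0.02,-0.2,-0.21],"fingers":0}]' >/dev/null
python3 -m pendant '[{"linear":[0,0,0],"dr":[0,0,0],"fingers":0},{"linear":[0,0,0],"dr":[0,0,0],"fingers":0}]'
python3 - <<'E'
from h import *
go(PL+[0,0,90],Rf)
p,d=cams.grab_frame("side");cv2.imwrite("pics/side2.png",p);np.save("side2.npy",d)
cv2.imwrite("pics/s2.png",cv2.resize(p[80:200,250:390],None,fx=5,fy=5))
p,d=cams.grab_frame("top");cv2.imwrite("pics/top2.png",p);np.save("top2.npy",d)
E
```

```text
t: 5.8
eef_pos: [645.4, 247.7, 176.2]
tcp_rot: [0.486, 2.233, -0.204]
ft_force: [-0.3, 0.7, -3.0]
gripper_width: 36.0
grip_force: 30.0
 lin [ 0.019 -0.006  0.022] dr [ 0.001 -0.005 -0.012] now [645.4 247.7 176.2] j [ 0.46  0.26  1.81 -1.05  0.73  0.01] t 5.8 F [-0.3  0.7 -3. ] w 36.0 30.0
```

View pics/s2.png

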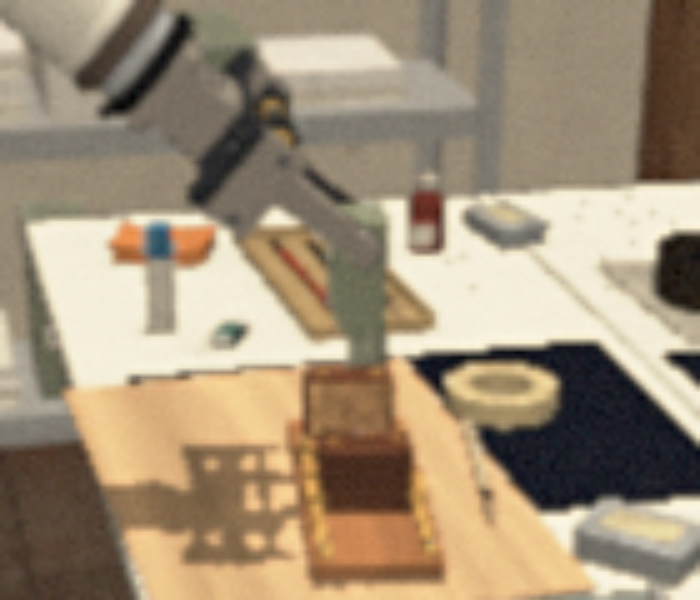

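The stone is upright in the grip, with its top face at crop (352,210) and its knob end at crop (366,360). I'll compare those with where it should appear.

```bash
cat >> h.py <<'E'
def proj(name,X):
    c=cams.calibration(name);A=att(c);x=(np.atleast_2d(X)-c["eye"])@A;s=x[:,:2]/x[:,2:]
    s=s*(1+c["k1"]*(s**2).sum(1,keepdims=True));K=c["mtx"];return s*[K[0,0],K[1,1]]+[K[0,2],K[1,2]]
E
python3 - <<'E'
from h import *
s=env.sense();Rt=R.from_rotvec(s["tcp_rot"]);c=s["eef_pos"]+Rt.apply(C)
ax=Rt.apply(Rp.inv().apply([-.13,-.99,0]));print("centre",c,"axis",ax)
b=proj("side",[c+40*ax,c,c-40*ax]);print(((b-[250,80])*5).round())
print("bed pts in crop:",((proj("side",[B0+bx*70+[0,0,58],B0+bx*102+[0,0,58],B0+bx*-118+[0,0,16]])-[250,80])*5).round())
p=cv2.imread("pics/side2.png");h=cv2.cvtColor(p,cv2.COLOR_BGR2HSV).astype(int)
for v in range(118,154,2):
    r=h[v,300:340];g=(r[:,0]>35)&(r[:,0]<95)&(r[:,1]>30);u=np.nonzero(g)[0]
    if len(u):print((v-80)*5,(u.min()+50)*5,(u.max()+51)*5,end=" | ")
# top view: upper face
W=cloud("top",np.load("top2.npy"));q=cv2.cvtColor(cv2.imread("pics/top2.png"),cv2.COLOR_BGR2HSV).astype(int)
m=(q[...,0]>28)&(q[...,0]<95)&(W[...,2]>165)&(W[...,2]<215)&(np.hypot(W[...,0]-c[0],W[...,1]-c[1])<45)
v,u=np.nonzero(m);print("\n",m.sum());X=onplane("top",np.c_[u,v],c[2]+40);print(cv2.minAreaRect(X[:,:2].astype(np.float32)),np.median(W[m],0))
E
```

```text
centre [641.75308305 249.66186231 156.74197094] axis [ 5.68198154e-04 -1.61406645e-02  9.98368247e-01]
[[360. 206.]
 [359. 265.]
 [357. 323.]]
bed pts in crop: [[353. 379.]
 [349. 362.]
 [381. 558.]]

 156
((638.2598266601562, 254.2984161376953), (44.173980712890625, 65.79161071777344), 3.8091094493865967) [640.21266141 249.3541023  194.22573187]
```

The lower green patch in that view is a separate block standing on the board. The stone's top matches the prediction to within 2–3 mm in both views. Now lower.

Run:
```python
from h import *
for h in (50,8,0): go(PL+[0,0,h],Rf,h)
print(Rf.inv().apply([0,0,-1]))
```

```text
50 lin [ 0.171 -0.009  0.152] dr [ 0.001 -0.004 -0.012] now [645.3 247.7 176.2] j [ 0.46  0.26  1.81 -1.05  0.73  0.01] t 5.9 F [-1.2  0.4 -2.8] w 36.0 30.0
8 lin [ 0.331 -0.012  0.288] dr [ 0.001 -0.004 -0.012] now [645.3 247.7 176.2] j [ 0.46  0.26  1.81 -1.05  0.73  0.01] t 5.9 F [-1.2  0.4 -2.8] w 36.0 30.0
0 lin [ 0.361 -0.013  0.314] dr [ 0.001 -0.004 -0.012] now [645.3 247.7 176.2] j [ 0.46  0.26  1.81 -1.05  0.73  0.01] t 5.9 F [-1.2  0.4 -2.8] w 36.0 30.0
[0.76604444 0.         0.64278761]
```

```bash
python3 -m pendant '[{"linear":[0.1,0,0.09],"dr":[0,-0.004,-0.012],"fingers":0},{"linear":[0.17,-0.01,0.15],"dr":[0,-0.004,-0.012],"fingers":0},{"linear":[0.25,-0.01,0.22],"dr":[0,-0.004,-0.012],"fingers":0},{"linear":[0.33,-0.01,0.288],"dr":[0,-0.004,-0.012],"fingers":0},{"linear":[0.33,-0.01,0.288],"dr":[0,-0.004,-0.012],"fingers":0}]'
python3 -m pendant '[{"linear":[0,0,0],"dr":[0,0,0],"fingers":0},{"linear":[0,0,0],"dr":[0,0,0],"fingers":0}]'
python3 - <<'E'
from h import *
go(PL,Rf)
s=env.sense();Rt=R.from_rotvec(s["tcp_rot"]);print(s["eef_pos"]+Rt.apply(C),Rt.apply(Rp.inv().apply([-.13,-.99,0])))
E
```

```text
t: 6.4
eef_pos: [643.5, 245.6, 84.1]
tcp_rot: [0.46, 2.237, -0.22]
ft_force: [-0.0, -0.1, -2.4]
gripper_width: 35.9
grip_force: 30.0
t: 6.6
eef_pos: [646.3, 247.2, 89.8]
tcp_rot: [0.461, 2.23, -0.214]
ft_force: [-0.7, 0.1, -1.8]
gripper_width: 35.3
grip_force: 30.0
 lin [ 0.036 -0.005  0.029] dr [0.002 0.001 0.001] now [646.3 247.2  89.8] j [ 0.46  0.41  1.83 -1.25  0.66  0.25] t 6.6 F [-0.7  0.1 -1.8] w 35.3 30.0
[642.74264338 248.78446352  70.25804972] [-1.02863796e-03 -8.94081180e-05  9.98498339e-01]
```

```bash
python3 -m pendant '[{"linear":[0.01,0,0.008],"dr":[0,0,0],"fingers":0},{"linear":[0.02,0,0.016],"dr":[0,0,0],"fingers":0},{"linear":[0.025,0,0.02],"dr":[0,0,0],"fingers":0},{"linear":[0.025,0,0.02],"dr":[0,0,0],"fingers":0}]'
python3 -m pendant '[{"linear":[0.004,0,0.0035],"dr":[0,0,0],"fingers":0},{"linear":[0.004,0,0.0035],"dr":[0,0,0],"fingers":0}]'
python3 -m pendant '[{"linear":[0.004,0,0.0035],"dr":[0,0,0],"fingers":0},{"linear":[0.004,0,0.0035],"dr":[0,0,0],"fingers":0}]'
python3 -c "
from h import *
go(PL,Rf)"
```

```text
t: 7.0
eef_pos: [645.6, 247.0, 82.3]
tcp_rot: [0.46, 2.231, -0.216]
ft_force: [-0.4, 0.5, 2.6]
gripper_width: 35.9
grip_force: 30.0
t: 7.2
eef_pos: [646.1, 247.1, 82.3]
tcp_rot: [0.46, 2.229, -0.216]
ft_force: [-4.1, -0.6, 5.6]
gripper_width: 35.9
grip_force: 30.0
t: 7.4
eef_pos: [646.5, 247.0, 82.2]
tcp_rot: [0.46, 2.228, -0.216]
ft_force: [-4.6, -0.2, 10.6]
gripper_width: 35.9
grip_force: 30.0
 lin [ 0.008 -0.005  0.004] dr [0.001 0.002 0.001] now [646.5 247.   82.2] j [ 0.46  0.43  1.83 -1.27  0.66  0.27] t 7.4 F [-4.6 -0.2 10.6] w 35.9 30.0
```

```bash
python3 -m pendant '[{"linear":[-0.005,0,-0.004],"dr":[0,0,0],"fingers":0},{"linear":[-0.005,0,-0.004],"dr":[0,0,0],"fingers":0},{"linear":[-0.005,0,-0.004],"dr":[0,0,0],"fingers":0.65},{"linear":[-0.005,0,-0.004],"dr":[0,0,0],"fingers":0.65},{"linear":[-0.005,0,-0.004],"dr":[0,0,0],"fingers":0.65}]'
python3 -m pendant '[{"linear":[0,0,0],"dr":[0,0,0],"fingers":0.65},{"linear":[0,0,0],"dr":[0,0,0],"fingers":0.65},{"linear":[0,0,0],"dr":[0,0,0],"fingers":0.65}]'
python3 -m pendant '[{"linear":[0,0,-0.15],"dr":[0,0,0],"fingers":0.65},{"linear":[0,0,-0.3],"dr":[0,0,0],"fingers":0.65},{"linear":[0,0,-0.5],"dr":[0,0,0],"fingers":0.65},{"linear":[0,0,-0.5],"dr":[0,0,0],"fingers":0.65},{"linear":[0,0,-0.5],"dr":[0,0,0],"fingers":0.65}]'
python3 - <<'E'
from h import *
for n in("top","side"):
    p,d=cams.grab_frame(n);cv2.imwrite(f"pics/{n}3.png",p);np.save(f"{n}3.npy",d)
a=cv2.resize(cv2.imread("pics/top3.png")[130:210,210:320],None,fx=5,fy=5);b=cv2.resize(cv2.imread("pics/side3.png")[120:200,290:350],None,fx=5,fy=5)
cv2.imwrite("pics/m3.png",np.hstack([a,b])[:,:800])
W=cloud("top",np.load("top3.npy"));m=(W[...,2]>90)&(W[...,2]<112)&(np.hypot(W[...,0]-642,W[...,1]-248)<40)
v,u=np.nonzero(m);X=onplane("top",np.c_[u,v],101)[:,:2].astype(np.float32);r=cv2.minAreaRect(X);print(m.sum(),r,np.median(W[m],0))
q=np.array([*r[0],0])-[*B0[:2],0];print("bed xy",q@bx,q@by)
E
```

```text
t: 7.9
eef_pos: [644.6, 246.7, 79.5]
tcp_rot: [0.46, 2.234, -0.217]
ft_force: [-0.1, 0.6, 0.1]
gripper_width: 57.8
grip_force: 0.0
t: 8.2
eef_pos: [645.0, 246.8, 80.2]
tcp_rot: [0.46, 2.233, -0.216]
ft_force: [0.4, 0.1, -0.0]
gripper_width: 59.3
grip_force: 0.0
t: 8.7
eef_pos: [574.9, 277.8, 145.3]
tcp_rot: [0.459, 2.232, -0.214]
ft_force: [-0.3, -1.2, 0.4]
gripper_width: 60.2
grip_force: 0.0
145 ((642.476318359375, 247.3485565185547), (38.032039642333984, 36.56111526489258), 68.00479125976562) [642.91355742 247.6683091  100.48466941]
bed xy 31.671577352905285 -0.48040988464357587
```

View pics/m3.png

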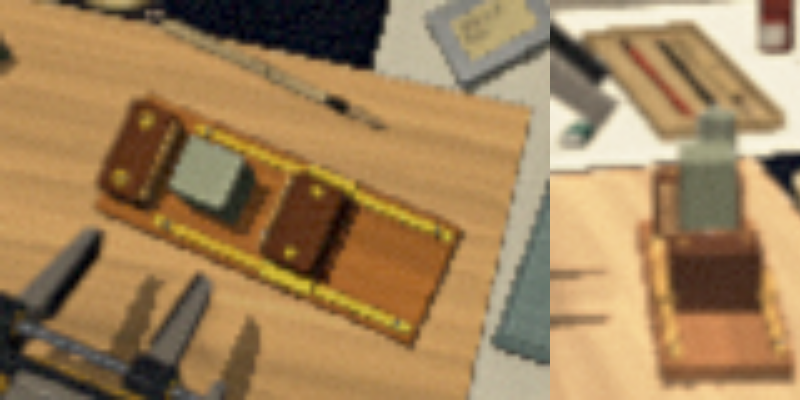

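The stone stands free and upright at bed (31.7, -0.5), in the middle between the jaws. Next I'll go to the push pose behind the sliding jaw.

```bash
cat >> h.py <<'E'
Rk=down(66.5,10)
def pk(x,z=46): return B0*[1,1,0]+x*bx+[0,0,z]
def st():
    s=env.sense();q=s["eef_pos"]-B0;print("bedx",round(q@bx,2),"bedy",round(q@by,2),"z",round(s["eef_pos"][2],1),"push",round(-s["ft_force"]@bx,2),"t",round(s["t"],1))
E
python3 -m pendant '[{"linear":[0,0,-0.4],"dr":[0,0.38,0],"fingers":0.3},{"linear":[0,0,-0.4],"dr":[0,0.38,0],"fingers":0.1},{"linear":[0,0,-0.4],"dr":[0,0.38,0],"fingers":0},{"linear":[0,0,-0.4],"dr":[0,0.38,0],"fingers":0},{"linear":[0,0,-0.4],"dr":[0,0.38,0],"fingers":0}]'
python3 -c "
from h import *
go(pk(-78,200),Rk)"
```

```text
t: 9.3
eef_pos: [521.0, 300.7, 197.6]
tcp_rot: [0.584, 2.814, -0.078]
ft_force: [0.2, 0.4, -0.8]
gripper_width: 22.3
grip_force: 0.0
 lin [-0.639 -0.551  0.165] dr [0.05  0.222 1.006] now [521.  300.7 197.6] j [ 0.43  0.14  1.69 -0.22  1.13 -0.66] t 9.3 F [ 0.2  0.4 -0.8] w 22.3 0.0
```

```bash
python3 -m pendant '[{"linear":[-0.4,-0.3,0],"dr":[0.02,0.08,0.45],"fingers":0},{"linear":[-0.4,-0.3,0],"dr":[0.02,0.08,0.45],"fingers":0},{"linear":[-0.4,-0.3,0],"dr":[0.02,0.08,0.45],"fingers":0},{"linear":[-0.4,-0.3,0],"dr":[0.02,0.08,0.45],"fingers":0},{"linear":[-0.4,-0.3,0],"dr":[0.02,0.08,0.45],"fingers":0}]'
python3 -c "
from h import *
go(pk(-78,200),Rk)"
```

```text
t: 9.8
eef_pos: [566.2, 214.0, 216.5]
tcp_rot: [1.595, 2.539, 0.049]
ft_force: [-0.0, 0.5, -0.3]
gripper_width: 0.4
grip_force: 0.0
 lin [-0.361 -0.012  0.12 ] dr [0.042 0.137 0.553] now [566.2 214.  216.5] j [ 0.2   0.15  1.62 -0.08  1.24 -0.23] t 9.8 F [-0.   0.5 -0.3] w 0.4 0.0
```

```bash
python3 -m pendant '[{"linear":[-0.36,0,0.1],"dr":[0.04,0.13,0.46],"fingers":0},{"linear":[-0.36,0,0.1],"dr":[0.04,0.13,0.46],"fingers":0},{"linear":[-0.36,0,0.1],"dr":[0.04,0.13,0.46],"fingers":0},{"linear":[-0.36,0,0.1],"dr":[0.04,0.13,0.46],"fingers":0},{"linear":[-0.36,0,0.1],"dr":[0.04,0.13,0.46],"fingers":0}]'
python3 -c "
from h import *
go(pk(-78,60),Rk)"
```

```text
t: 10.3
eef_pos: [600.0, 148.9, 204.0]
tcp_rot: [-2.422, -1.86, -0.205]
ft_force: [-0.1, -0.1, 0.2]
gripper_width: 1.0
grip_force: 0.0
 lin [-0.123 -0.019  0.709] dr [-0.004  0.011  0.095] now [600.  148.9 204. ] j [-0.03  0.22  1.58  0.15  1.3   0.2 ] t 10.3 F [-0.1 -0.1  0.2] w 1.0 0.0
```

```bash
python3 -m pendant '[{"linear":[-0.12,-0.02,0.2],"dr":[0,0.01,0.095],"fingers":0},{"linear":[-0.12,-0.02,0.4],"dr":[0,0.01,0.095],"fingers":0},{"linear":[-0.12,-0.02,0.6],"dr":[0,0.01,0.095],"fingers":0},{"linear":[-0.12,-0.02,0.71],"dr":[0,0.01,0.095],"fingers":0},{"linear":[-0.12,-0.02,0.71],"dr":[0,0.01,0.095],"fingers":0}]' >/dev/null
python3 -m pendant '[{"linear":[0,0,0],"dr":[0,0,0],"fingers":0},{"linear":[0,0,0],"dr":[0,0,0],"fingers":0}]'
python3 -c "
from h import *
go(pk(-76,46),Rk);st()"
```

```text
t: 11.0
eef_pos: [599.9, 148.5, 63.4]
tcp_rot: [-2.534, -1.676, -0.22]
ft_force: [0.3, 0.2, -0.2]
gripper_width: 0.4
grip_force: 0.0
 lin [-0.015 -0.005  0.086] dr [-0.001  0.001  0.005] now [599.9 148.5  63.4] j [-0.04  0.37  1.69  0.19  1.03  0.27] t 11.0 F [ 0.3  0.2 -0.2] w 0.4 0.0
bedx -75.96 bedy -0.92 z 63.4 push -0.34 t 11.0
```

```bash
python3 -m pendant '[{"linear":[-0.015,-0.005,0.086],"dr":[0,0,0.005],"fingers":0},{"linear":[-0.015,-0.005,0.086],"dr":[0,0,0.005],"fingers":0},{"linear":[-0.015,-0.005,0.086],"dr":[0,0,0.005],"fingers":0}]' >/dev/null
python3 -m pendant '[{"linear":[0.02,0,0.004],"dr":[0,0,0],"fingers":0},{"linear":[0.04,0,0.007],"dr":[0,0,0],"fingers":0},{"linear":[0.06,0,0.0105],"dr":[0,0,0],"fingers":0},{"linear":[0.07,0,0.012],"dr":[0,0,0],"fingers":0},{"linear":[0.07,0,0.012],"dr":[0,0,0],"fingers":0}]'>/dev/null; python3 -c "
from h import *
st()"
python3 -m pendant '[{"linear":[0.01,0,0.002],"dr":[0,0,0],"fingers":0},{"linear":[0.02,0,0.0035],"dr":[0,0,0],"fingers":0},{"linear":[0.03,0,0.005],"dr":[0,0,0],"fingers":0},{"linear":[0.04,0,0.007],"dr":[0,0,0],"fingers":0}]'>/dev/null; python3 -c "
from h import *
st()"
```

```text
bedx -61.41 bedy 1.82 z 44.4 push -0.04 t 11.8
bedx -54.68 bedy 1.82 z 44.1 push 6.26 t 12.2
```

```bash
python3 -m pendant '[{"linear":[0.015,0,0.0026],"dr":[0,0,0],"fingers":0},{"linear":[0.03,0,0.0052],"dr":[0,0,0],"fingers":0},{"linear":[0.045,0,0.0079],"dr":[0,0,0],"fingers":0},{"linear":[0.06,0,0.0105],"dr":[0,0,0],"fingers":0},{"linear":[0.075,0,0.013],"dr":[0,0,0],"fingers":0}]'>/dev/null; python3 -c "
from h import *
st()"
python3 -m pendant '[{"linear":[0.007,0,0.0012],"dr":[0,0,0],"fingers":0},{"linear":[0.014,0,0.0024],"dr":[0,0,0],"fingers":0},{"linear":[0.021,0,0.0036],"dr":[0,0,0],"fingers":0},{"linear":[0.028,0,0.0048],"dr":[0,0,0],"fingers":0},{"linear":[0.035,0,0.006],"dr":[0,0,0],"fingers":0}]'>/dev/null; python3 -c "
from h import *
st()"
python3 -m pendant '[{"linear":[0.007,0,0.0012],"dr":[0,0,0],"fingers":0},{"linear":[0.014,0,0.0024],"dr":[0,0,0],"fingers":0},{"linear":[0.021,0,0.0036],"dr":[0,0,0],"fingers":0},{"linear":[0.028,0,0.0048],"dr":[0,0,0],"fingers":0},{"linear":[0.035,0,0.006],"dr":[0,0,0],"fingers":0}]'>/dev/null; python3 -c "
from h import *
st()"
```

```text
bedx -39.75 bedy 1.79 z 44.1 push 6.53 t 12.7
bedx -32.97 bedy 1.82 z 44.1 push 6.75 t 13.2
bedx -25.91 bedy 1.84 z 44.1 push 8.17 t 13.7
```

```bash
python3 -m pendant '[{"linear":[0.006,0,0.001],"dr":[0,0,0],"fingers":0},{"linear":[0.012,0,0.002],"dr":[0,0,0],"fingers":0},{"linear":[0.018,0,0.003],"dr":[0,0,0],"fingers":0},{"linear":[0.024,0,0.004],"dr":[0,0,0],"fingers":0},{"linear":[0.03,0,0.005],"dr":[0,0,0],"fingers":0}]'>/dev/null; python3 -c "
from h import *
st()"
python3 -m pendant '[{"linear":[0.0025,0,0.0004],"dr":[0,0,0],"fingers":0},{"linear":[0.005,0,0.0009],"dr":[0,0,0],"fingers":0},{"linear":[0.0075,0,0.0013],"dr":[0,0,0],"fingers":0},{"linear":[0.01,0,0.0017],"dr":[0,0,0],"fingers":0}]'>/dev/null
python3 - <<'E'
from h import *
st()
p,d=cams.grab_frame("side");cv2.imwrite("pics/side4.png",p)
p,d=cams.grab_frame("top");cv2.imwrite("pics/top4.png",p);np.save("top4.npy",d)
b=cv2.resize(cv2.imread("pics/side4.png")[110:200,270:360],None,fx=5,fy=5)
a=cv2.resize(cv2.imread("pics/top4.png")[130:220,220:290],None,fx=5,fy=5)
cv2.imwrite("pics/m4.png",np.hstack([a,b]))
E
```

```text
bedx -19.86 bedy 1.87 z 44.1 push 7.89 t 14.2
bedx -17.81 bedy 1.84 z 44.1 push 6.86 t 14.6
```

View pics/m4.png

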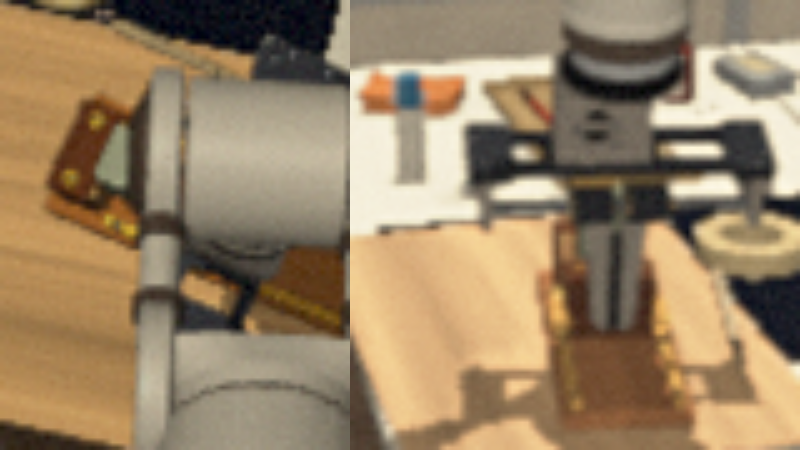

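The closed fingers sit mid-width on the jaw's back, at side crop (615,300). In the top crop the stone at (118,165) is nearly against the fixed jaw. Now I'll close in small steps and watch the force.

```bash
python3 -m pendant '[{"linear":[0.0025,0,0.0004],"dr":[0,0,0],"fingers":0},{"linear":[0.005,0,0.0009],"dr":[0,0,0],"fingers":0}]'>/dev/null; python3 -c "
from h import *
st()"
python3 -m pendant '[{"linear":[0.0025,0,0.0004],"dr":[0,0,0],"fingers":0},{"linear":[0.005,0,0.0009],"dr":[0,0,0],"fingers":0}]'>/dev/null; python3 -c "
from h import *
st()"
python3 -m pendant '[{"linear":[0.0025,0,0.0004],"dr":[0,0,0],"fingers":0},{"linear":[0.0025,0,0.0004],"dr":[0,0,0],"fingers":0}]'>/dev/null; python3 -c "
from h import *
st()"
```

```text
bedx -16.81 bedy 1.88 z 44.1 push 8.02 t 14.9
bedx -15.78 bedy 1.89 z 44.1 push 8.5 t 15.1
bedx -15.21 bedy 1.88 z 44.1 push 8.09 t 15.3
```

```bash
for i in 1; do :; done
python3 -m pendant '[{"linear":[0.0025,0,0.0004],"dr":[0,0,0],"fingers":0},{"linear":[0.0025,0,0.0004],"dr":[0,0,0],"fingers":0}]'>/dev/null; python3 -c "
from h import *
st()"
python3 -m pendant '[{"linear":[0.0025,0,0.0004],"dr":[0,0,0],"fingers":0},{"linear":[0.0025,0,0.0004],"dr":[0,0,0],"fingers":0}]'>/dev/null; python3 -c "
from h import *
st()"
python3 -m pendant '[{"linear":[0.0025,0,0.0004],"dr":[0,0,0],"fingers":0},{"linear":[0.0025,0,0.0004],"dr":[0,0,0],"fingers":0}]'>/dev/null; python3 -c "
from h import *
st()"
```

```text
bedx -14.74 bedy 1.87 z 44.1 push 7.35 t 15.5
bedx -14.29 bedy 1.86 z 44.1 push 6.52 t 15.7
bedx -14.04 bedy 1.88 z 44.1 push 9.27 t 15.9
```

```bash
python3 -m pendant '[{"linear":[0.0025,0,0.0004],"dr":[0,0,0],"fingers":0},{"linear":[0.0025,0,0.0004],"dr":[0,0,0],"fingers":0}]'>/dev/null; python3 -c "
from h import *
st()"
python3 -m pendant '[{"linear":[0.0025,0,0.0004],"dr":[0,0,0],"fingers":0},{"linear":[0.0025,0,0.0004],"dr":[0,0,0],"fingers":0}]'>/dev/null; python3 -c "
from h import *
st()"
```

```text
bedx -13.76 bedy 1.86 z 44.1 push 9.28 t 16.1
bedx -13.55 bedy 1.87 z 44.1 push 10.62 t 16.3
```

```bash
python3 -m pendant '[{"linear":[0.0025,0,0.0004],"dr":[0,0,0],"fingers":0},{"linear":[0.0025,0,0.0004],"dr":[0,0,0],"fingers":0}]'>/dev/null; python3 -c "
from h import *
st()"
python3 -m pendant '[{"linear":[0.0025,0,0.0004],"dr":[0,0,0],"fingers":0},{"linear":[0.0025,0,0.0004],"dr":[0,0,0],"fingers":0}]'>/dev/null; python3 -c "
from h import *
st()"
python3 -m pendant '[{"linear":[0.0025,0,0.0004],"dr":[0,0,0],"fingers":0},{"linear":[0.0025,0,0.0004],"dr":[0,0,0],"fingers":0}]'>/dev/null; python3 -c "
from h import *
st()"
```

```text
bedx -13.3 bedy 1.84 z 44.1 push 12.08 t 16.5
bedx -13.06 bedy 1.83 z 44.1 push 12.88 t 16.7
bedx -12.82 bedy 1.84 z 44.0 push 14.98 t 16.9
```

```bash
python3 -m pendant '[{"linear":[0.0025,0,0.0004],"dr":[0,0,0],"fingers":0},{"linear":[0.0025,0,0.0004],"dr":[0,0,0],"fingers":0}]'>/dev/null; python3 -c "
from h import *
st()"
python3 -m pendant '[{"linear":[0.0015,0,0.0003],"dr":[0,0,0],"fingers":0},{"linear":[0.0015,0,0.0003],"dr":[0,0,0],"fingers":0}]'>/dev/null; python3 -c "
from h import *
st()"
python3 -m pendant '[{"linear":[0,0,0],"dr":[0,0,0],"fingers":0},{"linear":[0,0,0],"dr":[0,0,0],"fingers":0},{"linear":[0,0,0],"dr":[0,0,0],"fingers":0}]'>/dev/null; python3 -c "
from h import *
st()"
```

```text
bedx -12.59 bedy 1.85 z 44.1 push 14.72 t 17.1
bedx -12.47 bedy 1.83 z 44.0 push 14.53 t 17.3
bedx -12.49 bedy 1.84 z 44.0 push 15.39 t 17.6
```

```bash
python3 -m pendant '[{"linear":[-0.02,0,-0.0035],"dr":[0,0,0],"fingers":0},{"linear":[-0.06,0,-0.01],"dr":[0,0,0],"fingers":0},{"linear":[-0.12,0,-0.02],"dr":[0,0,0],"fingers":0},{"linear":[-0.15,0,-0.026],"dr":[0,0,0],"fingers":0}]'>/dev/null
python3 -m pendant '[{"linear":[-0.05,0,-0.2],"dr":[0,0,0],"fingers":0},{"linear":[-0.1,0,-0.45],"dr":[0,0,0],"fingers":0},{"linear":[-0.2,0,-0.7],"dr":[0,0,0],"fingers":0},{"linear":[-0.4,0,-0.8],"dr":[0,0,0],"fingers":0},{"linear":[-0.6,0,-0.8],"dr":[0,0,0],"fingers":0}]'
python3 -m pendant '[{"linear":[-0.6,0.4,0],"dr":[0,0,0],"fingers":0},{"linear":[-0.6,0.4,0],"dr":[0,0,0],"fingers":0},{"linear":[-0.6,0.4,0],"dr":[0,0,0],"fingers":0},{"linear":[-0.6,0.4,0],"dr":[0,0,0],"fingers":0}]'
python3 - <<'E'
from h import *
for n in("top","side"):
    p,d=cams.grab_frame(n);cv2.imwrite(f"pics/{n}5.png",p);np.save(f"{n}5.npy",d)
a=cv2.resize(cv2.imread("pics/top5.png")[130:210,215:315],None,fx=5,fy=5);b=cv2.resize(cv2.imread("pics/side5.png")[120:200,290:350],None,fx=5,fy=5)
cv2.imwrite("pics/m5.png",np.hstack([a,b]))
W=cloud("top",np.load("top5.npy"))
t=B0+52*bx
m=(W[...,2]>90)&(W[...,2]<112)&(np.hypot(W[...,0]-t[0],W[...,1]-t[1])<40)
v,u=np.nonzero(m);X=onplane("top",np.c_[u,v],101)[:,:2].astype(np.float32);r=cv2.minAreaRect(X);q=np.array([*r[0],0])-[*B0[:2],0]
print(m.sum(),r,np.median(W[m],0),"bed xy",q@bx,q@by)
E
```

```text
t: 18.5
eef_pos: [556.9, 47.5, 186.7]
tcp_rot: [-2.543, -1.671, -0.227]
ft_force: [0.1, -0.1, 0.3]
gripper_width: 0.8
grip_force: 0.0
t: 18.9
eef_pos: [580.9, -95.9, 159.7]
tcp_rot: [-2.545, -1.659, -0.215]
ft_force: [-0.3, 1.1, -0.6]
gripper_width: 0.5
grip_force: 0.0
144 ((650.6751098632812, 266.0069580078125), (38.28756332397461, 36.45759582519531), 67.17314147949219) [650.11947217 266.18015025 100.46702066] bed xy 52.05264932861329 -0.5539994995117377
```

View pics/m5.png

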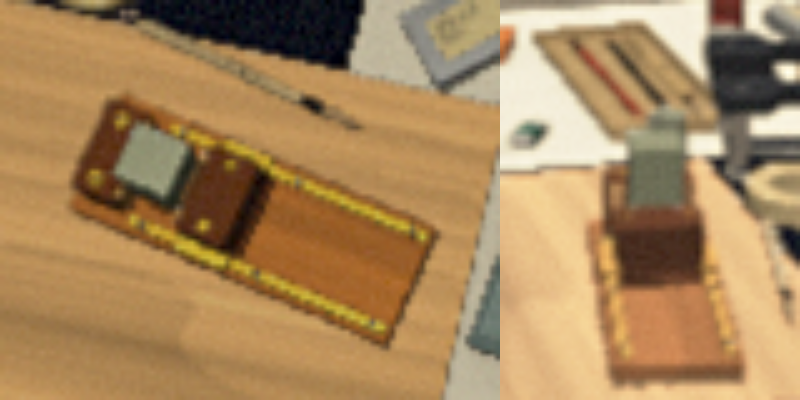

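The stone is upright between both jaws at bed (52, -0.6), its yaw within 1° of the bed's. The arm is clear, so I'm handing in.

```bash
python3 -c "
from h import *
print(env.sign_off())"
```

```text
the job is handed in; nothing more can be done
None
```

The job is handed in: the stone stands upright, carving face up and square, home against the fixed jaw; the last push was about 15 N, so I estimate 8–9 N on the stone then and up to 6 N still held, though the grip after letting go was not measured and no verdict came back.

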